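# Hold the dusting stencil over the glazed cake

## Task

Prise the snap lid of the blue tin up with the blade of the palette knife, swing the lid right open and lay the knife down on the worktop. Then take out the square stencil with the black finger grip, carry it high over the things in the middle without knocking anything, and hold it level about a centimetre above the little cake, centred on it and square with its sides, so that I can dust sugar through it. The glaze is still soft, so nothing may touch the cake; finish while still holding the stencil there.

Things in the scene. Friction and masses are not known exactly. Their poses are not given: they have to be found in the camera images.
- tin: Low blue tin, fixed where it stands, 152 (x) x 126 (y) x 32 mm without the 3 mm lid; walls 3, floor 2 mm. Origin: centre of its underside; +x points to the hinge at the back. In front (-x) lid and tin each have a lip 12 mm deep, 74 wide, 3 thick, at z 32-35 and 21-24 mm; the slot between takes a thin blade but no finger.
- tin_slot (a point): Middle of the mouth of the slot under the lid's lip: 88 mm before the tin's centre, 28 mm above the worktop. The slot runs 12 mm deep from here along the tin's +x.
- tin_hinge (a point): Middle of the lid's hinge axis, at the tin's back top edge: 76 mm behind the tin's centre, 32 mm above the worktop. The axis lies along the tin's y.
- tin_lid (a joint): Opening angle of the lid in rad: 0 shut, 1.57 upright, 1.75 at its stop. Sprung catches hold it shut: about 3 N upward under the lip pops it free within the first 8 mm of lift. The hinge is stiff (about 0.06 N m), so that the lid stays where it is left; well past upright it drops back to its stop.
- palette_knife: Palette knife lying flat, about 70 g. Wooden handle 100 x 18 mm, 14 mm high, from -85 to +15 mm along its x; steel blade 82 mm long, 18 wide, 3 thick, its mid-plane 7 mm above the knife's underside. Origin: on the underside at the good place to grip; +x points to the blade's tip, z up.
- knife_tip (a point): Tip of the knife's blade, 95 mm ahead of the knife's origin and 7 mm above its underside, at half the blade's thickness.
- stencil: Square steel stencil with lattice cut-outs, 108 x 108 x 3 mm, about 70 g, in the tin with some mm of play. Origin: centre of the square's underside, at the start 17 mm behind the tin's centre, 2 mm above the worktop; +x points from the grip to the far edge (as the tin's x). A tongue 14 mm wide reaches out to x = -87 mm and carries the grip.
- stencil_grip (a point): Centre of the stencil's upright black finger grip: 26 mm long (x), 10 mm thick (y), 22 mm high, standing on the tongue (z 3 to 25 mm over the stencil's underside); this point is 73 mm before the stencil's centre and 14 mm over its underside. Its front end is about 4 mm from the tin's front wall.
- cake: Small square chocolate-glazed layer cake, 92 x 92 mm, its top 54 mm above the worktop, fixed on a gold board 130 x 130 x 6 mm; loose, about 550 g. Origin: centre of the board's underside; x and y parallel to the cake's sides, z up.
- cake_top (a point): Centre of the cake's top face.
- jam_jar: Loose jam jar with a grey lid, 70 mm across, 85 mm high, in the middle (near y = 0) between tin and cake, which stand left and right of it, either way round. Origin: centre of its underside.
- cream_jug: Loose white jug, 67 x 103 mm, 85 mm high, behind the middle. Origin: centre of its underside.
- egg_timer: Loose red and white kitchen timer, 65 mm across, 57 mm high. Origin: centre of its underside.

How it is judged (in metres and radians):
On the way, in this order (a step that is already met when the one before it is completed fails the run):
1. the lid is prised up past its catches by the palette knife (value of joint tin_lid above 0.08 rad and contact force between palette_knife and tin above 0.1 N), for 0.05 s.
2. the lid stands open (value of joint tin_lid above 1.2 rad), for 0.2 s.
3. the stencil is lifted clear out of the tin (z of stencil in the frame of tin above 0.06 m and contact force between stencil and the fingers above 0.5 N), for 0.2 s.
4. the stencil is carried across the middle above the tops of the jar and the jug (world y of stencil between -0.08 and 0.08 m and height (world z) of stencil above 0.09 m), for 0.05 s.
At the end, for the whole second after the job is handed in: Still gripped and at rest, the stencil is centred over the cake within 10 mm, 3 to 20 mm above its top and not touching it, level and square with its sides within 0.1 rad (any of four ways round); the knife lies released on the worktop and the lid is still open (horizontal distance between stencil and cake_top below 0.01 m and z of stencil in the frame of cake_top between 0.003 and 0.02 m and angle between stencil's own z axis and vertical below 0.1 rad and (angle between the x axis of stencil and the x axis of cake, either way round below 0.1 rad or angle between the x axis of stencil and the y axis of cake, either way round below 0.1 rad) and linear speed of each of stencil, palette_knife below 0.02 m/s and contact force between stencil and the fingers above 0.5 N and contact force between stencil and cake below 0.05 N and contact force between the fingers and palette_knife below 0.05 N and height (world z) of palette_knife below 0.022 m and value of joint tin_lid above 1 rad and contact force between palette_knife and tin below 0.05 N); the arm keeps its last pose, push and grip.
It fails at once if the cake is touched by the stencil, the knife or the robot (contact force between any of stencil, palette_knife, the arm, the fingers and cake above 0.3 N).
It fails at once if the jam jar, the jug, the timer or the cake is knocked out of place (distance of any of jam_jar, cream_jug, egg_timer from where it was at the start of the episode above 0.02 m or distance of cake from where it was at the start of the episode above 0.01 m).
It also fails if it takes over 67 s, if anything falls off the work surface, if the arm or the gripper's body presses on something with over 40 N, if the wrist force passes 120 N, or if a joint passes its speed limit or range.

## Robot

A 7-joint arm with a two-finger parallel gripper is mounted at the origin on a cart in front of the work surface, level with it; the furniture and walls round the work are solid. World frame = base frame: x ahead of the robot, y to its left, z up, the work surface at z = 0. Lengths are in mm, angles in rad, forces in N, time in s.
With the tool pointing down it reaches from about 400 to 900 mm from the base axis. Payload 5.6 kg.
Tool frame: the origin (TCP) lies at the very end of the fingers, on their centre line; the grasp point (between the pads) lies 19 mm behind it; z points along the fingers, y is the line along which they close (so a half turn about z gives the same grasp; the last joint's range is limited). The gripper opens to 92 mm and grips with 3 to 60 N. Pads are 20 mm wide; open, the fingers measure 128 mm over their backs; the gripper's body (75 mm by 189 mm) begins 69 mm behind the grasp point.
Start: joints at [1.122, 0.468, -0.012, 1.603, 0.006, 1.071, -0.056], TCP at [256.551, -597.236, 214.592] pointing down, gripper open.
Joint ranges: [-2.53, 2.53], [-0.31, 2.02], [-1.57, 1.55], [0.28, 2.44], [-1.29, 4.43], [0.15, 1.84], [-2.92, 2.92]. Speed limits (rad/s): [2.57, 2.57, 3.14, 3.14, 3.14, 3.14, 3.14].

## Interface

Orientations are given as a rotation vector (axis times angle).
In Python, from bench import bot gives the robot as it stands.
- The arm moves only by the shell command python3 inch.py 'ROWS' [FORCE]. ROWS is a JSON object whose key "rows" holds a list of rows, 1 to 20 of them, each of 7 numbers: dx, dy, dz in mm, then a rotation vector rx, ry, rz in rad, then the finger opening in mm; each row shifts and turns the commanded pose from where the row before left it, along the tool's axes as they then stand; what a row does not reach is not made up. A row lasts 1/12 s, in which the tool goes at most 41.7 mm and 0.125 rad, less where a joint would pass 70% of its speed; a pose out of reach is approached as far as the arm can. The fingers move at their own pace and stop on an object; FORCE is the grip in N (left out, the last holds). Time passes only in rows, so rows that do not move let the fingers close. It prints the time, the measured TCP pose, the force, the opening and the grip force at its end. Input that does not fit is refused with a message, and nothing moves.
- bot.get_obs(): the state, without advancing time (a new reading comes with each control period).
- bot.snapshot(name): name is "scene" or "top" or "wrist"; returns a dict with "pixels" (400x640x3 uint8, red, green, blue), "fx", "fy", "cx", "cy" (pixels), "origin" and "rotation" of the camera in the world. Camera axes: x right, y down, z forward; pixel columns grow to the right and rows downward; lengths in mm; the calibration is good to about 2 mm. The wrist camera is an equidistant fisheye: a pixel r from the principal point sees the ray r / f radians off the axis. A picture is of the moment at which its call begins. There is no depth.
- bot.close_job(): hands the job in; it is judged then, once.
The state is a dict: "t": time; "q": joint angles; "joint_vel": joint speeds; "joint_efforts": joint torques, N m; "tcp_pos": TCP position; "ee_rot": TCP orientation; "contact_force": force on the tool from outside, world axes, zero at the start; "moment": the same for the moment, N m; "opening": finger opening in mm; "grip_force": force on a finger pad.
Only numpy, scipy, OpenCV 4.12 (cv2) and the standard library are available. Lean on these libraries where they do the work, as an engineer would, in place of code of your own. Each camera call takes 0.05 s, during which the arm holds its last target. There are 200 camera calls.

## Working session

There is one attempt and no reset: what is moved stays moved. The work goes in short steps, Python scripts to look and compute and a shell command to move; the robot and the scene stay as the last step left them, time stands still between calls to the robot, and variables do not carry over. Pictures are saved under pics/ and viewed, at most 10 in all, crops included, and the job is handed in when it is done.

```bash
ls; mkdir -p pics; python3 - <<'E'
from bench import bot
import cv2,numpy as np
o=bot.get_obs();print({k:np.round(v,3) for k,v in o.items()})
for n in("scene","top"):
    s=bot.snapshot(n);cv2.imwrite(f"pics/{n}0.png",s["pixels"][...,::-1]);print(n,s["fx"],s["fy"],s["cx"],s["cy"],s["origin"],np.round(s["rotation"],4).tolist())
E
```

```text
bench.py
inch.py
pics
{'t': np.float64(0.0), 'q': array([ 1.122,  0.468, -0.012,  1.604,  0.006,  1.071, -0.056]), 'joint_vel': array([-0.   , -0.   ,  0.   ,  0.   , -0.   , -0.001,  0.001]), 'joint_efforts': array([ 0.0000e+00, -5.2056e+01, -1.2000e-02, -2.4375e+01, -5.7000e-02,
        1.7000e-02,  0.0000e+00]), 'tcp_pos': array([ 256.33 , -596.684,  213.658]), 'ee_rot': array([-3.075e+00, -6.330e-01,  1.000e-03]), 'contact_force': array([-0.383, -0.638, -0.216]), 'moment': array([0.015, 0.016, 0.006]), 'grip_force': np.float64(0.0), 'opening': np.float64(91.795)}
scene 399.6800238192865 399.6800238192865 316.68560694414236 200.60612137711772 [-131.94766382  410.97320562  476.59711831] [-1.1604, 1.9375, -1.2192]
top 519.3826010973053 519.3826010973053 323.87336355086546 198.90668603154424 [ 442.88680331   15.00660207 1325.90053314] [-2.1587, 2.1436, -0.1751]
```

View pics/scene0.png

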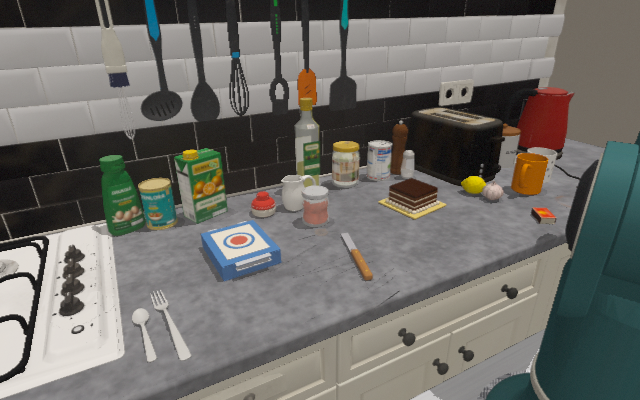

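View pics/top0.png

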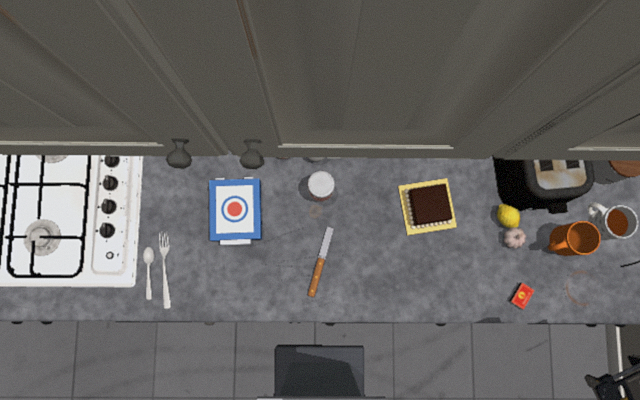

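The scene picture shows the blue tin on the left with its lip towards the robot, the jar and jug in the middle and the cake on the right. In the top view the tin is at about (235,209), the jar at (320,185) and the cake at (430,203). The knife handle runs from (312,295) to (321,258), with the blade tip at (329,228).

```bash
cat > h.py <<'E'
from bench import bot
import cv2,numpy as np
from scipy.spatial.transform import Rotation as R
def rays(s,uv,fish=False):
    uv=np.atleast_2d(np.asarray(uv,float)); a=(uv-[s["cx"],s["cy"]])/[s["fx"],s["fy"]]
    if fish:
        r=np.linalg.norm(a,axis=1,keepdims=True)+1e-12
        d=np.hstack([a/r*np.sin(r),np.cos(r)])
    else: d=np.hstack([a,np.ones((len(a),1))])
    return R.from_rotvec(s["rotation"]).apply(d)
def plane(s,uv,z,fish=False):
    d=rays(s,uv,fish); o=np.array(s["origin"]); return o+d*((z-o[2])/d[:,2:])
def project(s,p,fish=False):
    c=R.from_rotvec(s["rotation"]).inv().apply(np.atleast_2d(p)-s["origin"])
    if fish:
        n=np.linalg.norm(c[:,:2],axis=1,keepdims=True); th=np.arctan2(n[:,0],c[:,2])[:,None]; a=c[:,:2]/n*th
    else: a=c[:,:2]/c[:,2:]
    return a*[s["fx"],s["fy"]]+[s["cx"],s["cy"]]
def tri(obs): # list of (origin,dir)
    A=0;b=0
    for o,d in obs:
        d=d/np.linalg.norm(d);P=np.eye(3)-np.outer(d,d);A=A+P;b=b+P@o
    x=np.linalg.solve(A,b); return x,[np.linalg.norm((np.eye(3)-np.outer(d,d)/(d@d))@(x-o)) for o,d in obs]
def blob(img,lo,hi,box):
    hsv=cv2.cvtColor(img,cv2.COLOR_RGB2HSV); m=cv2.inRange(hsv,np.array(lo),np.array(hi))
    k=np.zeros_like(m);x0,y0,x1,y1=box;k[y0:y1,x0:x1]=m[y0:y1,x0:x1]
    cs=cv2.findContours(k,cv2.RETR_EXTERNAL,cv2.CHAIN_APPROX_NONE)[0]
    return max(cs,key=cv2.contourArea)[:,0,:] if cs else None
def rect(s,c,z,fish=False):
    p=plane(s,c,z,fish)[:,:2].astype(np.float32); (c0,wh,a)=cv2.minAreaRect(p)
    return np.round(c0,1),np.round(wh,1),round(a,2)
E
python3 - <<'E'
from h import *
s=bot.snapshot("top");im=s["pixels"]
print("R",np.round(R.from_rotvec(s["rotation"]).as_matrix(),3).tolist())
t=blob(im,(100,120,60),(125,255,255),(200,165,275,250));print("tin",rect(s,t,35))
k=blob(im,(5,110,60),(20,255,255),(295,245,335,305));print("handle",rect(s,k,12))
b=blob(im,(20,60,80),(35,255,255),(390,170,470,245));print("board",rect(s,b,6))
c=blob(im,(0,0,0),(180,255,75),(400,175,460,228));print("cake",rect(s,c,54))
bl=blob(im,(0,0,150),(180,60,255),(310,220,340,262));print("blade",bl is not None and rect(s,bl,8.5))
w=blob(im,(0,0,150),(180,60,255),(212,182,258,232));print("label",rect(s,w,35))
l=blob(im,(0,0,150),(180,60,255),(212,238,262,250));print("lip",rect(s,l,35))
print("red",plane(s,blob(im,(0,120,90),(8,255,255),(215,190,255,228)).mean(0),35))
j=blob(im,(0,0,120),(180,60,255),(303,165,340,205));print("jar",rect(s,j,85))
s2=bot.snapshot("scene");r1=rays(s,[[235,208.8]]);
E
```

```text
R [[0.006, -0.989, 0.148], [-1.0, -0.008, -0.014], [0.015, -0.147, -0.989]]
tin (array([607.7, 219.4]), array([152.7, 128.3]), 2.57)
handle (array([441.4,  15.9]), array([17.1, 96.5]), 74.6)
board (array([ 623.2, -268.8]), array([131.4, 131. ]), 9.54)
cake (array([ 621.2, -264.4]), array([91.3, 96.2]), 9.14)
blade (array([527.9,  -8.7]), array([17.8, 80.3]), 74.29)
label (array([610.2, 220.1]), array([117.1,  92.2]), 2.09)
lip (array([527. , 216.3]), array([12.4, 74.2]), 0.4)
red [[608.94348384 220.68944556  35.        ]]
jar (array([672.1,  -1.5]), array([79. , 75.6]), 0.52)
```

```bash
cat >> h.py <<'E'
def Rt(yaw,pitch=0): # tool down, tool x at world yaw; pitch>0 lifts tool x
    return R.from_euler('z',yaw)*R.from_euler('y',-pitch)*R.from_rotvec([np.pi,0,0])
def go(p,yaw,pitch=0):
    o=bot.get_obs();r0=R.from_rotvec(o["ee_rot"]);r1=Rt(yaw,pitch)
    print("first rot",np.round((r0.inv()*r1).as_rotvec(),3),"then shift",np.round(r1.inv().apply(np.array(p)-o["tcp_pos"]),1))
E
python3 - <<'E'
from h import *
s=bot.snapshot("top");print([np.round(plane(s,[[300,157]],z),0).tolist() for z in (300,500,700)])
go([475,6,170],np.radians(-15.9))
E
```

```text
[[[681.0, 49.0, 300.0]], [[635.0, 43.0, 500.0]], [[588.0, 36.0, 700.0]]]
first rot [-0.001  0.     0.683] then shift [  45.  -639.8   44.1]
```

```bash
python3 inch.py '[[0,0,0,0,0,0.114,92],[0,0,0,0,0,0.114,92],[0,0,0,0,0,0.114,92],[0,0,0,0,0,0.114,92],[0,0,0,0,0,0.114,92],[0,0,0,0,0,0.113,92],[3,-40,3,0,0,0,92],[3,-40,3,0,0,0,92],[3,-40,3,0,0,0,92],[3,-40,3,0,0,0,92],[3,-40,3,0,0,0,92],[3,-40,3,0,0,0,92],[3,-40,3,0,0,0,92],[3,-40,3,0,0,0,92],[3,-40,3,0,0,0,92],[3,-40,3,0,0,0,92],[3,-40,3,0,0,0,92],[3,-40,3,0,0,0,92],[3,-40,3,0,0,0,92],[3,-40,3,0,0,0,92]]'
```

```text
refused: ROWS must be an object with the rows under "rows". Nothing was moved.
```

Wrong form. The message asks for an object with the rows under "rows", so I'll send the same numbers that way.

```bash
python3 inch.py '{"rows":[[0,0,0,0,0,0.114,92],[0,0,0,0,0,0.114,92],[0,0,0,0,0,0.114,92],[0,0,0,0,0,0.114,92],[0,0,0,0,0,0.114,92],[0,0,0,0,0,0.113,92],[3,-40,3,0,0,0,92],[3,-40,3,0,0,0,92],[3,-40,3,0,0,0,92],[3,-40,3,0,0,0,92],[3,-40,3,0,0,0,92],[3,-40,3,0,0,0,92],[3,-40,3,0,0,0,92],[3,-40,3,0,0,0,92],[3,-40,3,0,0,0,92],[3,-40,3,0,0,0,92],[3,-40,3,0,0,0,92],[3,-40,3,0,0,0,92],[3,-40,3,0,0,0,92],[3,-40,3,0,0,0,92]]}'; python3 inch.py '{"rows":[[1,-40,1,0,0,0,92],[1,-40,1,0,0,0,92],[0,0,0,0,0,0,92],[0,0,0,0,0,0,92]]}'; python3 - <<'E'
from h import *
s=bot.snapshot("wrist");cv2.imwrite("pics/w1.png",s["pixels"][...,::-1]);print(s["fx"],s["cx"],s["cy"],s["origin"])
go([475,6,170],np.radians(-15.9))
E
```

```text
t: 1.92
tcp_pos: [450.6, -68.3, 172.8]
ee_rot: [3.111, -0.434, 0.001]
contact_force: [0.4, -0.4, 0.5]
opening: 92.0
grip_force: 0.0
t: 2.25
tcp_pos: [474.3, 8.6, 170.5]
ee_rot: [-3.112, 0.426, 0.0]
contact_force: [0.1, -0.4, -0.1]
opening: 91.8
grip_force: 0.0
309.70691628693146 319.88212134604777 196.87625012393733 [544.90565197 -11.74501117 341.91121876]
first rot [0.    0.    0.002] then shift [1.2 0.2 0.4]
```

View pics/w1.png

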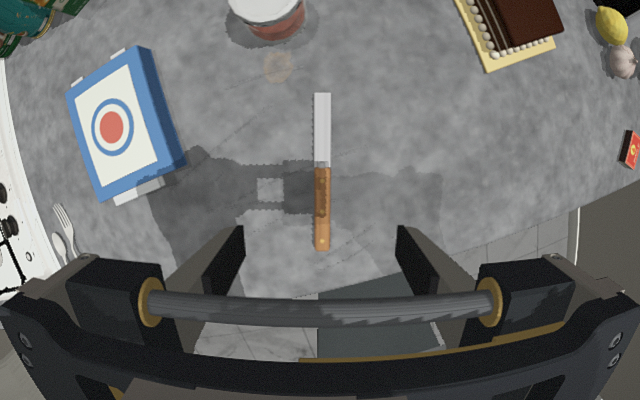

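The wrist view shows the knife pointing up and centred: handle rows 166–250, blade tip near (322,93). The tin is at left with its red spot at about (111,127), and its white lip near (138,190).

```bash
python3 - <<'E'
from h import *
s=bot.snapshot("wrist");im=s["pixels"];T=bot.snapshot("top");C=bot.snapshot("scene")
k=blob(im,(5,90,60),(20,255,255),(300,150,345,260));print("handle",rect(s,k,12,True))
bl=blob(im,(0,0,150),(180,60,255),(305,85,340,168));print("blade",rect(s,bl,8.5,True))
t=blob(im,(100,120,60),(125,255,255),(55,40,200,210));print("tin",rect(s,t,35,True))
w=blob(im,(0,0,150),(180,60,255),(68,55,160,190));print("label",rect(s,w,35,True))
rw=blob(im,(0,120,90),(8,255,255),(90,100,135,150)).mean(0)
rt=blob(T["pixels"],(0,120,90),(8,255,255),(215,190,255,228)).mean(0)
rs=blob(C["pixels"],(0,120,90),(8,255,255),(215,225,265,255)).mean(0)
ob=[(np.array(s["origin"]),rays(s,rw,True)[0]),(np.array(T["origin"]),rays(T,rt)[0]),(np.array(C["origin"]),rays(C,rs)[0])]
for i in ([0,1],[0,2],[1,2],[0,1,2]): x,e=tri([ob[j] for j in i]);print("red",i,np.round(x,1),np.round(e,1))
# lid front edge of blade/handle : handle blob centre in each view
hc=cv2.minAreaRect(k.astype(np.float32))[0]
kt=blob(T["pixels"],(5,110,60),(20,255,255),(295,245,335,305));ks=blob(C["pixels"],(5,110,60),(20,255,255),(340,240,380,285))
ob=[(np.array(s["origin"]),rays(s,hc,True)[0]),(np.array(T["origin"]),rays(T,cv2.minAreaRect(kt.astype(np.float32))[0])[0]),(np.array(C["origin"]),rays(C,cv2.minAreaRect(ks.astype(np.float32))[0])[0])]
for i in ([0,1],[0,2],[0,1,2]): x,e=tri([ob[j] for j in i]);print("handle",i,np.round(x,1),np.round(e,1))
E
```

```text
handle (array([443.4,  15.2]), array([16.9, 96.7]), 74.53)
blade (array([529.3,  -9.7]), array([17.4, 81.4]), 74.34)
tin (array([612.4, 176.4]), array([150.4,  72.3]), 1.71)
label (array([611.1, 221.4]), array([120. ,  94.4]), 2.41)
red [0, 1] [609.8 220.3  36.5] [1. 1.]
red [0, 2] [611.  220.9  36. ] [0.2 0.2]
red [1, 2] [609.  220.9  37.2] [0.6 0.6]
red [0, 1, 2] [610.  220.7  36.4] [0.9 1.2 0.7]Traceback (most recent call last):
  File "<stdin>", line 15, in <module>
AttributeError: 'NoneType' object has no attribute 'astype'
```

```bash
python3 - <<'E'
from h import *
s=bot.snapshot("wrist");T=bot.snapshot("top");ob=[]
for S,f,b in((s,True,(300,150,345,260)),(T,False,(295,245,335,305))):
    k=blob(S["pixels"],(5,90,60),(20,255,255),b);ob.append((np.array(S["origin"]),rays(S,cv2.minAreaRect(k.astype(np.float32))[0],f)[0]))
print(tri(ob)); go([476,6,4],np.radians(-15.8))
E
python3 inch.py '{"rows":[[2,0,35,0,0,0,92],[0,0,35,0,0,0,92],[0,0,35,0,0,0,92],[0,0,30,0,0,0,92],[0,0,20,0,0,0,92],[0,0,11,0,0,0,92],[0,0,0,0,0,0,92],[0,0,0,0,0,0,92]]}' 60
```

```text
t: 3.22
tcp_pos: [476.1, 5.3, 4.8]
ee_rot: [3.111, -0.435, -0.0]
contact_force: [-0.3, -0.1, -0.5]
opening: 91.5
grip_force: 0.0Traceback (most recent call last):
  File "<stdin>", line 4, in <module>
AttributeError: 'NoneType' object has no attribute 'astype'
```

```bash
python3 inch.py '{"rows":[[0,0,1,0,0,0,5],[0,0,0,0,0,0,5],[0,0,0,0,0,0,5],[0,0,0,0,0,0,5],[0,0,0,0,0,0,5],[0,0,0,0,0,0,5],[0,0,0,0,0,0,5],[0,0,0,0,0,0,5]]}' 60;python3 inch.py '{"rows":[[0,0,-20,0,0,0,5],[0,0,-40,0,0,0,5],[0,0,-30,0,0,0,5],[0,0,0,0,0,0,5]]}'; python3 - <<'E'
from h import *
s=bot.snapshot("wrist");cv2.imwrite("pics/w2.png",s["pixels"][...,::-1])
y=np.radians(2.3);go(np.array([609,220,0])-(88+95+25)*np.array([np.cos(y),np.sin(y),0])+[0,0,25],y)
E
```

```text
t: 3.88
tcp_pos: [476.0, 5.7, 3.6]
ee_rot: [3.111, -0.434, 0.0]
contact_force: [-0.6, -0.5, 1.1]
opening: 40.4
grip_force: 0.0
t: 4.22
tcp_pos: [479.8, 6.1, 98.5]
ee_rot: [-3.11, 0.434, -0.015]
contact_force: [-0.1, 1.1, 0.8]
opening: 13.8
grip_force: 0.0
first rot [-0.001 -0.006 -0.318] then shift [ -68.8 -208.8   71.3]
```

View pics/w2.png

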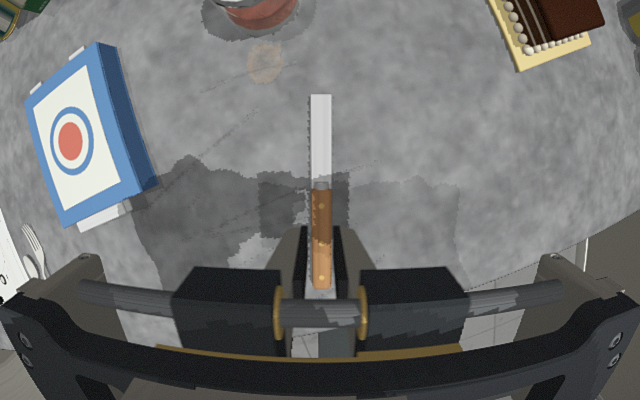

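The fingers close slowly (about 80 mm/s), so I lifted too early: the knife is still lying untouched between the fingers (handle 312–332, 185–290). I'll open, go down again and wait longer.

```bash
python3 inch.py '{"rows":[[0,0,0,0,0,0,60],[0,0,0,0,0,0,60],[0,0,0,0,0,0,60],[0,0,0,0,0,0,60],[0,0,0,0,0,0,60],[-3,0,0,0,0,0,60],[0,0,40,0,0,0,60],[0,0,30,0,0,0,60],[0,0,15,0,0,0,60],[0,0,5,0,0,0,60],[0,0,0,0,0,0,5],[0,0,0,0,0,0,5],[0,0,0,0,0,0,5],[0,0,0,0,0,0,5],[0,0,0,0,0,0,5],[0,0,0,0,0,0,5],[0,0,0,0,0,0,5],[0,0,0,0,0,0,5],[0,0,0,0,0,0,5]]}' 60
```

```text
t: 5.85
tcp_pos: [473.6, 6.5, 4.1]
ee_rot: [3.111, -0.434, 0.001]
contact_force: [-0.6, -0.9, 6.0]
opening: 17.0
grip_force: 60.0
```

```bash
python3 inch.py '{"rows":[[0,0,-20,0,0,0,5],[0,0,-40,0,0,0,5],[0,0,0,0,0,-0.107,5],[0,0,0,0,0,-0.107,5],[0,0,0,0,0,-0.105,5],[0,0,0,0,0,0,5],[0,0,0,0,0,0,5]]}'; python3 - <<'E'
from h import *
s=bot.snapshot("wrist");im=s["pixels"];cv2.imwrite("pics/w3.png",im[...,::-1])
y=np.radians(2.3);d=np.array([np.cos(y),np.sin(y),0])
go(np.array([609,220,0])-(88+95+30)*d+[0,0,25],y)
o=bot.get_obs();print(o["tcp_pos"],o["ee_rot"],o["grip_force"])
E
```

```text
t: 6.43
tcp_pos: [472.9, 6.4, 63.4]
ee_rot: [-3.141, -0.06, 0.001]
contact_force: [-0.3, 0.3, -0.8]
opening: 16.8
grip_force: 60.0
first rot [-0.     0.001 -0.002] then shift [ -68.4 -208.    38.4]
[472.86778722   6.37872132  63.36601176] [-3.14096838e+00 -6.04776028e-02  8.26729538e-04] 59.9995082616806
```

View pics/w3.png

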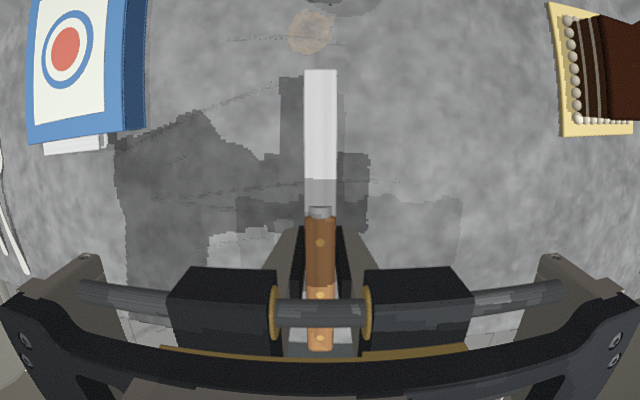

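The knife is held: blade straight ahead, tip edge at row 70, columns 305–337.

```bash
python3 - <<'E'
from h import *
s=bot.snapshot("wrist");im=s["pixels"];o=bot.get_obs();r=R.from_rotvec(o["ee_rot"]).inv()
b=blob(im,(0,0,150),(180,60,255),(298,60,345,205));print(b.min(0),b.max(0))
for z in (60,68,76):
    print(z,rect(s,b,z,True), np.round(r.apply(plane(s,[[304.5,69.5],[337.5,69.5],[321,69.5]],z,True)-o["tcp_pos"]),1).tolist())
E
```

```text
[298  60] [337 204]
60 (array([536.1,   9.6]), array([83.2, 21.7]), 2.21) [[99.3, -7.9, 3.3], [99.3, 10.5, 3.3], [99.2, 1.3, 3.3]]
68 (array([536.5,   9.5]), array([79.4, 20.7]), 2.21) [[98.1, -7.5, -4.7], [98.1, 10.0, -4.7], [98.0, 1.3, -4.7]]
76 (array([537. ,   9.5]), array([75.6, 19.7]), 2.21) [[96.9, -7.1, -12.7], [96.9, 9.6, -12.7], [96.8, 1.2, -12.7]]
```

```bash
python3 inch.py '{"rows":[[-17,-40,0,0,0,0,5],[-17,-40,0,0,0,0,5],[-17,-40,0,0,0,0,5],[-17,-40,0,0,0,0,5],[0,-40,0,0,0,0,5],[0,-8,20,0,0,0,5],[0,0,10,0,0,0,5],[0,0,0,0,0,0,5],[0,0,0,0,0,0,5]]}'; python3 - <<'E'
from h import *
s=bot.snapshot("wrist");im=s["pixels"];cv2.imwrite("pics/w4.png",im[...,::-1])
y=np.radians(2.3);d=np.array([np.cos(y),np.sin(y),0])
go(np.array([609,220,0])-(88+97+5)*d+[0,0,25],y)
E
```

```text
t: 7.28
tcp_pos: [398.9, 203.4, 32.8]
ee_rot: [3.139, 0.063, -0.004]
contact_force: [0.4, -0.1, -1.3]
opening: 17.1
grip_force: 60.0
first rot [ 0.001  0.001 -0.001] then shift [20.  -8.2  8.3]
```

View pics/w4.png

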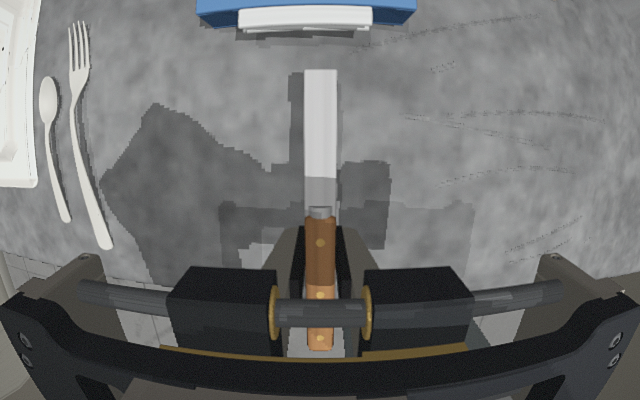

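The blade (305–337) is short of the tin's white lips (columns 238–372, rows 8–38), about 8 mm right of their middle.

```bash
python3 - <<'E'
from h import *
s=bot.snapshot("wrist");im=s["pixels"];o=bot.get_obs();r=R.from_rotvec(o["ee_rot"]).inv()
for c in (255,305,355): print(c,im[4:44,c].astype(int).mean(1).round().astype(int).tolist())
print(im[16,230:246].mean(1).round(),im[16,364:380].mean(1).round())
for v,z in ((10,35),(27,35),(30,32),(33,24)): print(v,z,np.round(plane(s,[[240,v],[305,v],[372,v]],z,True),1).tolist(), np.round(r.apply(plane(s,[[305,v]],z,True)-o["tcp_pos"]),1))
E
```

```text
255 [148, 147, 150, 141, 108, 122, 219, 226, 224, 222, 222, 222, 223, 222, 222, 222, 219, 220, 222, 221, 222, 225, 223, 192, 168, 145, 140, 149, 192, 170, 116, 90, 94, 93, 94, 90, 88, 93, 133, 132]
305 [146, 122, 109, 183, 225, 224, 218, 220, 223, 224, 222, 223, 222, 221, 222, 222, 223, 223, 226, 227, 215, 189, 151, 140, 152, 210, 185, 146, 95, 76, 81, 80, 77, 77, 79, 91, 125, 122, 119, 120]
355 [152, 133, 108, 149, 214, 224, 218, 217, 220, 223, 224, 222, 222, 220, 222, 222, 225, 226, 226, 227, 218, 196, 165, 138, 141, 142, 128, 110, 107, 114, 114, 115, 115, 114, 114, 115, 114, 111, 112, 113]
[ 56.  58.  55.  57.  55.  51.  55.  55. 133. 211. 226. 223. 222. 223.
 222. 223.] [222. 222. 222. 223. 223. 225. 218. 177.  81.  55.  60.  60.  58.  60.
  58.  59.]
10 35 [[533.3, 252.7, 35.0], [532.4, 216.1, 35.0], [534.8, 179.3, 35.0]] [[132.9  -7.4  -1.4]]
27 35 [[522.8, 251.9, 35.0], [522.1, 215.7, 35.0], [524.4, 179.1, 35.0]] [[122.6  -7.4  -1.3]]
30 32 [[521.8, 252.6, 32.0], [521.2, 215.8, 32.0], [523.4, 178.6, 32.0]] [[121.6  -7.5   1.7]]
33 24 [[522.2, 254.7, 24.0], [521.5, 216.1, 24.0], [523.9, 177.3, 24.0]] [[122.   -7.9   9.6]]
```

```bash
python3 - <<'E'
import cv2
im=cv2.imread("pics/w4.png")[0:80,190:430];cv2.imwrite("pics/w4c.png",cv2.resize(im,None,fx=3.3,fy=3.3,interpolation=cv2.INTER_NEAREST))
E
```

```text
(no output)
```

View pics/w4c.png

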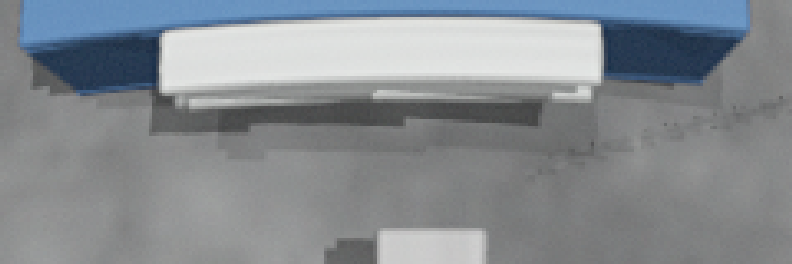

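The crop confirms the upper lip's front edge at row 25 (x ≈ 522 mm, y mid ≈ 216) with the slot below it. Next: 7.5 mm left, 7.7 mm down and 33 mm forward.

```bash
python3 inch.py '{"rows":[[0,-7.5,7.7,0,0,0,5],[0,0,0,0,0,0,5],[12,0,0,0,0,0,5],[0,0,0,0,0,0,5],[0,0,0,0,0,0,5]]}'
```

```text
t: 7.8
tcp_pos: [412.5, 213.0, 26.0]
ee_rot: [-3.141, -0.063, -0.002]
contact_force: [-0.5, -0.0, -0.9]
opening: 16.9
grip_force: 60.0
```

```bash
python3 inch.py '{"rows":[[0,0,0.8,0,0,0,5],[6,0,0,0,0,0,5],[6,0,0,0,0,0,5],[5,0,0,0,0,0,5],[4,0,0,0,0,0,5],[0,0,0,0,0,0,5],[0,0,0,0,0,0,5]]}'
```

```text
t: 8.38
tcp_pos: [432.4, 213.8, 25.0]
ee_rot: [3.141, 0.065, -0.0]
contact_force: [-0.3, 0.2, -1.2]
opening: 17.1
grip_force: 60.0
```

```bash
python3 inch.py '{"rows":[[1,0,-2,0,0,0,5],[0,0,-2,0,0,0,5],[0,0,-2,0,0,0,5],[0,0,0,0,0,0,5]]}';python3 inch.py '{"rows":[[0,0,-2,0,0,0,5],[0,0,-2,0,0,0,5],[0,0,-2,0,0,0,5],[0,0,-2,0,0,0,5],[0,0,0,0,0,0,5]]}';python3 inch.py '{"rows":[[0,0,-3,0,0,0,5],[0,0,-3,0,0,0,5],[0,0,-3,0,0,0,5],[0,0,-3,0,0,0,5],[0,0,0,0,0,0,5]]}'
python3 - <<'E'
from h import *
s=bot.snapshot("wrist");cv2.imwrite("pics/w5.png",s["pixels"][...,::-1])
E
```

```text
t: 8.72
tcp_pos: [432.9, 213.8, 31.2]
ee_rot: [3.141, 0.066, -0.0]
contact_force: [0.4, -0.5, -4.0]
opening: 17.1
grip_force: 60.0
t: 9.13
tcp_pos: [433.4, 214.1, 39.6]
ee_rot: [-3.141, -0.065, -0.001]
contact_force: [-0.7, 0.2, -1.1]
opening: 17.0
grip_force: 60.0
t: 9.55
tcp_pos: [433.5, 214.1, 51.7]
ee_rot: [-3.141, -0.065, -0.001]
contact_force: [-0.9, 0.3, -0.8]
opening: 17.3
grip_force: 60.0
```

View pics/w5.png

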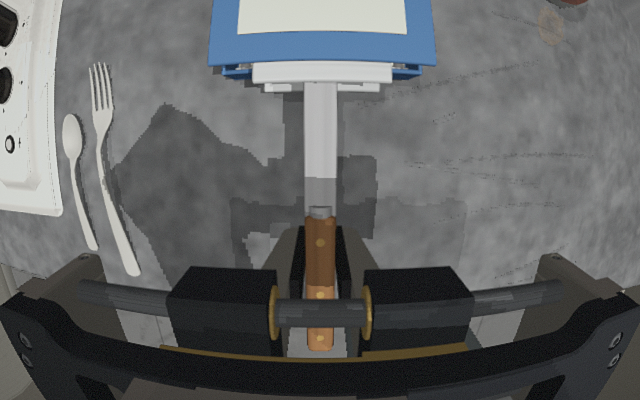

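The blade is under the raised lip (lip at 252–397, row 72), so the lid has popped to about 0.15 rad. I'll follow its arc with the tip.

```bash
python3 inch.py '{"rows":[[8,0,-10,0,0,0,5],[8,0,-10,0,0,0,5],[8,0,-11,0,0,0,5],[7,0,-12,0,0,0,5],[7,0,-12,0,0,0,5],[8,0,-12,0,0,0,5],[0,0,0,0,0,0,5]]}';python3 inch.py '{"rows":[[10,0,-10,0,0,0,5],[10,0,-9,0,0,0,5],[11,0,-9,0,0,0,5],[13,0,-6,0,0,0,5],[13,0,-6,0,0,0,5],[13,0,-5,0,0,0,5],[0,0,0,0,0,0,5]]}';python3 inch.py '{"rows":[[10,0,-2,0,0,0,5],[10,0,-2,0,0,0,5],[10,0,-1,0,0,0,5],[11,0,0,0,0,0,5],[0,0,0,0,0,0,5],[0,0,0,0,0,0,5]]}'
python3 - <<'E'
from h import *
s=bot.snapshot("scene");cv2.imwrite("pics/s2.png",s["pixels"][100:300,100:420,::-1].repeat(2,0).repeat(2,1))
E
```

```text
t: 10.18
tcp_pos: [481.7, 216.5, 120.0]
ee_rot: [-3.139, -0.064, -0.007]
contact_force: [0.2, 0.6, -1.0]
opening: 17.2
grip_force: 60.0
t: 10.77
tcp_pos: [551.1, 218.7, 163.1]
ee_rot: [-3.14, -0.063, -0.003]
contact_force: [-0.2, 0.3, -0.6]
opening: 17.5
grip_force: 60.0
t: 11.27
tcp_pos: [589.9, 220.4, 167.3]
ee_rot: [3.141, 0.065, -0.002]
contact_force: [-0.7, 0.3, -1.0]
opening: 17.2
grip_force: 60.0
```

View pics/s2.png

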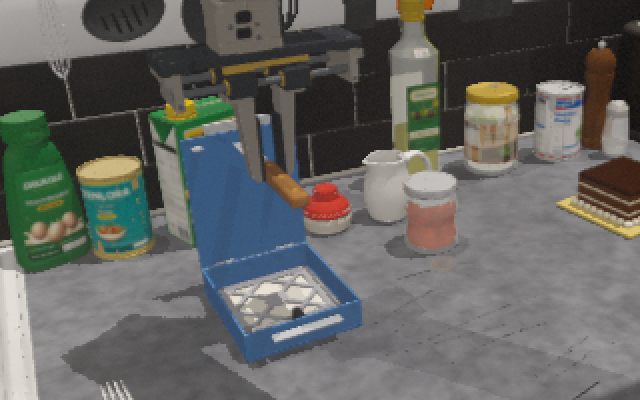

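The lid stands about upright, held by the blade, and the stencil with its black grip is visible in the tin. I'll push it past upright, back off and lay the knife in the free middle area.

```bash
python3 inch.py '{"rows":[[10,0,0,0,0,0,5],[10,0,0,0,0,0,5],[10,0,1,0,0,0,5],[5,0,0,0,0,0,5],[0,0,0,0,0,0,5],[-30,0,0,0,0,0,5],[-40,0,0,0,0,0,5],[-40,0,0,0,0,0,5],[-40,0,0,0,0,0,5],[-10,40,10,0,0,0,5],[0,40,40,0,0,0,5],[0,40,40,0,0,0,5],[0,40,30,0,0,0,5],[0,0,20,0,0,0,5],[0,0,0,0,0,0,5]]}'
```

```text
t: 12.57
tcp_pos: [469.4, 81.0, 50.3]
ee_rot: [3.139, 0.059, -0.009]
contact_force: [-0.5, 0.7, -0.1]
opening: 17.1
grip_force: 60.0
```

```bash
python3 inch.py '{"rows":[[0,25,15,0,0,0,5],[0,0,15,0,0,0,5],[0,0,8,0,0,0,5],[0,0,4,0,0,0,5],[0,0,0,0,0,0,5],[0,0,0,0,0,0,5]]}'
```

```text
t: 13.07
tcp_pos: [472.6, 60.2, 12.0]
ee_rot: [-3.14, -0.069, -0.002]
contact_force: [0.7, -0.1, -0.8]
opening: 17.1
grip_force: 60.0
```

```bash
python3 inch.py '{"rows":[[0,0,4,0,0,0,5],[0,0,3,0,0,0,5],[0,0,0,0,0,0,5],[0,0,0,0,0,0,5]]}';  python3 inch.py '{"rows":[[0,0,0,0,0,0,50],[0,0,0,0,0,0,50],[0,0,0,0,0,0,50],[0,0,0,0,0,0,50],[0,0,0,0,0,0,50],[0,0,0,0,0,0,50],[0,0,-20,0,0,0,50],[0,0,-40,0,0,0,50],[0,0,-40,0,0,0,50],[0,0,-40,0,0,0,50],[0,-40,0,0,0,0,50],[0,-40,0,0,0,0,50],[0,-40,0,0,0,0,50],[0,0,0,0,0,0,50],[0,0,0,0,0,0,50]]}'
python3 - <<'E'
from h import *
s=bot.snapshot("wrist");cv2.imwrite("pics/w6.png",s["pixels"][...,::-1])
s=bot.snapshot("top");cv2.imwrite("pics/t6.png",s["pixels"][...,::-1])
E
```

```text
t: 13.4
tcp_pos: [473.0, 59.4, 5.0]
ee_rot: [-3.14, -0.066, -0.003]
contact_force: [2.1, 0.4, 4.2]
opening: 16.8
grip_force: 60.0
t: 14.65
tcp_pos: [466.2, 181.1, 144.4]
ee_rot: [-3.14, -0.074, 0.0]
contact_force: [1.0, -0.1, -1.0]
opening: 49.8
grip_force: 0.0
```

View pics/w6.png

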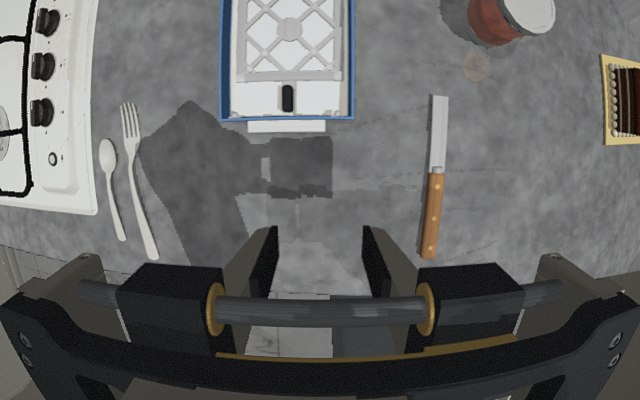

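The wrist view shows the knife lying at (437,175) on the worktop. The tin is open, with the stencil's black grip at about (288,98), lid out of sight at the top.

```bash
cat > g.py <<'E'
from h import *
import sys,json
s=bot.snapshot("wrist");x0,y0,x1,y1=map(int,sys.argv[1:5])
c=blob(s["pixels"],(0,0,0),(180,255,60),(x0,y0,x1,y1))
print("px",cv2.minAreaRect(c.astype(np.float32)))
for z in (27,): print(z,rect(s,c,z,True))
for n in (7,16,27): print(n,np.round(plane(s,[c.mean(0)],n,True)[0],1))
m=c.mean(0);ob=json.load(open("ob.json")) if len(sys.argv)>5 else []
ob.append([list(map(float,s["origin"])),rays(s,m,True)[0].tolist()]);json.dump(ob,open("ob.json","w"))
if len(ob)>1: print(tri([(np.array(a),np.array(b)) for a,b in ob]))
E
python3 g.py 270 75 305 118; python3 inch.py '{"rows":[[20,-25,0,0,0,0,50],[0,0,0,0,0,0,50],[0,0,0,0,0,0,50]]}'
```

```text
px ((282.5, 98.5), (25.0, 9.0), 90.0)
27 (array([554.4, 215.2]), array([23.6,  8.4]), 1.9)
7 [555.  217.6   7. ]
16 [554.5 216.5  16. ]
27 [554.  215.2  27. ]
t: 15.05
tcp_pos: [486.5, 203.9, 144.1]
ee_rot: [3.141, 0.064, -0.0]
contact_force: [-0.4, -1.4, -0.1]
opening: 50.1
grip_force: 0.0
```

```bash
python3 g.py 270 85 345 170 a; python3 inch.py '{"rows":[[40,-12,0,0,0,0,50],[0,0,0,0,0,0,50],[0,0,0,0,0,0,50]]}'; python3 g.py 290 120 350 250 a; python3 - <<'E'
from h import *
y=np.radians(2.2)
go([554.5,216.7,60],y)
E
```

```text
px ((309.0511169433594, 120.47099304199219), (25.228240966796875, 9.302913665771484), 86.98721313476562)
27 (array([554.4, 216.2]), array([23.5,  8.6]), 4.96)
7 [554. 217.   7.]
16 [554.1 216.6  16. ]
27 [554.3 216.3  27. ]
(array([554.30480652, 216.4773152 ,  17.41994514]), [np.float64(0.18733858772818926), np.float64(0.1873385877282146)])
t: 15.35
tcp_pos: [525.9, 216.7, 143.6]
ee_rot: [3.14, 0.062, -0.002]
contact_force: [0.3, -0.9, -0.7]
opening: 50.5
grip_force: 0.0
px ((320.5, 162.0), (28.0, 9.0), 90.0)
27 (array([555.1, 216.8]), array([26.7,  8.5]), 2.37)
7 [552.1 216.5   7. ]
16 [553.5 216.6  16. ]
27 [555.2 216.7  27. ]
(array([554.18928835, 216.41058892,  19.50746346]), [np.float64(0.3406803631216887), np.float64(0.10998383473831747), np.float64(0.2544359545191452)])
first rot [0.001 0.002 0.001] then shift [29.6  1.1 83.7]
```

```bash
python3 inch.py '{"rows":[[29,0.5,10,0,0,0,40],[0,0,35,0,0,0,40],[0,0,35,0,0,0,40],[0,0,0,0,0,0,40],[0,0,0,0,0,0,40]]}'; python3 - <<'E'
from h import *
go([554.5,216.6,8],np.radians(2.2))
E
```

```text
t: 15.82
tcp_pos: [552.1, 217.6, 63.3]
ee_rot: [3.139, 0.065, -0.007]
contact_force: [-1.0, -0.3, 0.6]
opening: 40.0
grip_force: 0.0
first rot [0.002 0.004 0.003] then shift [ 2.4  1.1 55.3]
```

```bash
python3 inch.py '{"rows":[[2,1,20,0,0,0,40],[0,0,20,0,0,0,40],[0,0,10,0,0,0,40],[0,0,5,0,0,0,40],[0,0,0,0,0,0,40],[0,0,0,0,0,0,40]]}';python3 inch.py '{"rows":[[0,0,0,0,0,0,2],[0,0,0,0,0,0,2],[0,0,0,0,0,0,2],[0,0,0,0,0,0,2],[0,0,0,0,0,0,2],[0,0,0,0,0,0,2],[0,0,0,0,0,0,2],[0,0,0,0,0,0,2],[0,0,0,0,0,0,2]]}' 50
```

```text
t: 16.32
tcp_pos: [556.9, 218.4, 10.7]
ee_rot: [-3.14, -0.066, -0.003]
contact_force: [0.6, -0.6, 0.5]
opening: 40.2
grip_force: 0.0
t: 17.07
tcp_pos: [556.4, 218.0, 9.6]
ee_rot: [3.141, 0.065, 0.0]
contact_force: [-0.7, -1.3, 4.6]
opening: 9.7
grip_force: 50.0
```

```bash
python3 inch.py '{"rows":[[0,0,-10,0,0,0,2],[0,0,-15,0,0,0,2],[0,0,-20,0,0,0,2],[0,0,-25,0,0,0,2],[0,0,-25,0,0,0,2],[0,0,-25,0,0,0,2],[0,0,-20,0,0,0,2],[0,0,-20,0,0,0,2],[0,0,0,0,0,0,2],[0,0,0,0,0,0,2],[0,0,0,0,0,0,2]]}'; python3 - <<'E'
from h import *
s=bot.snapshot("wrist");cv2.imwrite("pics/w7.png",s["pixels"][...,::-1])
go([550,-278,165],np.radians(9.3))
E
```

```text
t: 17.98
tcp_pos: [555.5, 217.6, 168.4]
ee_rot: [3.14, 0.066, -0.002]
contact_force: [0.3, -0.3, -0.6]
opening: 9.4
grip_force: 50.0
first rot [ 0.001  0.003 -0.121] then shift [-85.3 488.2   2.9]
```

View pics/w7.png

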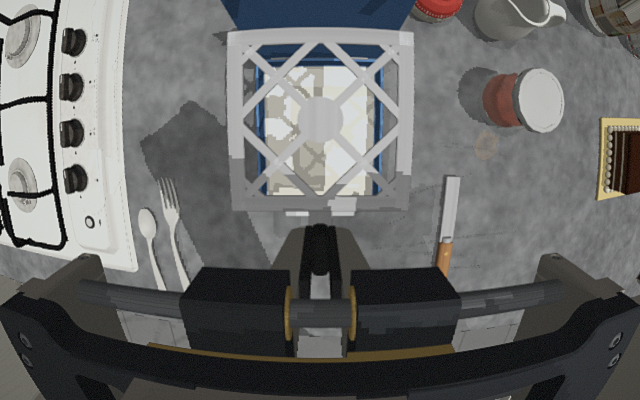

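The stencil hangs level and square in the gripper: corners (228,32), (413,30), (412,208) and (230,207). The jar is at right and the knife below it. I'll check the geometry and cross over.

```bash
python3 - <<'E'
from h import *
s=bot.snapshot("wrist");o=bot.get_obs();r=R.from_rotvec(o["ee_rot"]).inv()
px=[[227.5,32],[413.5,30],[412.5,208.5],[229.5,207.5]]
for dz in (-1,-4.6,-8):
    p=r.apply(plane(s,px,o["tcp_pos"][2]+dz,True)-o["tcp_pos"]);print(dz,np.round(p[:,:2],1).tolist(),"ctr",p.mean(0).round(1),"sides",[round(float(np.linalg.norm(p[i]-p[i-1])),1) for i in range(4)])
E
python3 inch.py '{"rows":[[-20,0,0,0,0,0,2],[-20,0,0,0,0,0,2],[0,20,0,0,0,0,2],[0,30,0,0,0,0,2],[0,30,0,0,0,0,2],[0,30,0,0,0,0,2],[0,30,0,0,0,0,2],[0,30,0,0,0,0,2],[0,30,0,0,0,0,2],[0,30,0,0,0,0,2],[0,30,0,0,0,0,2],[0,30,0,0,0,0,2],[0,30,0,0,0,0,2],[0,30,0,0,0,0,2],[0,30,0,0,0,0,2],[0,30,0,0,0,0,2],[0,30,0,0,0,0,2],[0,0,0,0,0,0,2]]}'
```

```text
-1 [[123.6, -51.7], [124.8, 53.8], [19.4, 56.2], [20.1, -53.7]] ctr [72.   1.2  0.8] sides [103.5, 105.5, 105.5, 109.9]
-4.6 [[124.7, -52.8], [125.9, 54.9], [18.2, 57.4], [19.0, -54.8]] ctr [72.   1.2  4.4] sides [105.7, 107.7, 107.7, 112.2]
-8 [[125.7, -53.9], [126.9, 56.0], [17.2, 58.5], [18.0, -55.9]] ctr [71.9  1.2  7.8] sides [107.7, 109.8, 109.8, 114.4]
t: 19.58
tcp_pos: [532.9, -230.8, 167.8]
ee_rot: [3.138, 0.052, -0.004]
contact_force: [-0.0, -0.6, -1.1]
opening: 9.5
grip_force: 50.0
```

I've used up the picture allowance (I went over it by one), so I'll check droop and placement by numbers only.

```bash
cat > st.py <<'E'
from h import *
def edges(s):
    g=cv2.GaussianBlur(cv2.cvtColor(s["pixels"],cv2.COLOR_RGB2HSV),(3,3),0)
    return cv2.inRange(g,np.array((0,0,150)),np.array((180,40,255)))
def outer(m):
    # outermost mask pixels of the frame on four sides, straight scan, no model
    out={}
    ys=range(55,185,6);xs=range(250,392,6)
    f=lambda v,a,b:[i for i in range(a,b) if v[i:i+4].all()]
    out["L"]=[(f(m[y],215,250)[:1]+[None])[0] for y in ys]
    out["R"]=[(f(m[y][::-1],640-428,640-390)[:1]+[None])[0] for y in ys]
    out["T"]=[(f(m[:,x],20,60)[:1]+[None])[0] for x in xs]
    out["B"]=[(f(m[::-1,x],400-222,400-190)[:1]+[None])[0] for x in xs]
    out["R"]=[None if v is None else 639-v for v in out["R"]];out["B"]=[None if v is None else 399-v for v in out["B"]]
    return out,ys,xs
if __name__=="__main__":
    s=bot.snapshot("wrist");o,ys,xs=outer(edges(s));cv2.imwrite("pics/w8.png",s["pixels"][...,::-1])
    for k,v in o.items(): print(k,v)
    print([int(v) for v in s["pixels"][120,205:260].mean(1)])
    print([int(v) for v in s["pixels"][10:60,320].mean(1)]);print([int(v) for v in s["pixels"][185:225,280].mean(1)])
E
python3 st.py
```

```text
L [226, 227, 227, 227, 227, 227, 215, 215, 227, 227, 227, 227, 227, 227, 228, 228, 229, 230, 238, None, None, None]
R [427, 414, 414, 414, 415, 427, 427, 420, 413, 413, 424, 427, 427, 427, 427, 427, 427, 427, 427, 427, None, 424]
T [29, 29, 28, 28, 25, 27, 27, 27, 27, 27, 27, 20, 20, 20, 20, 26, 27, 23, 20, 20, 20, 28, 20, 20]
B [221, 195, 217, None, None, None, None, None, None, 192, 196, None, None, 207, 211, 211, 211, 211, None, None, None, None, 196, 193]
[151, 149, 147, 149, 148, 149, 148, 147, 142, 139, 136, 130, 134, 139, 141, 140, 137, 138, 137, 121, 92, 113, 169, 205, 199, 198, 200, 200, 201, 200, 201, 202, 202, 203, 203, 205, 205, 194, 151, 127, 138, 139, 136, 135, 137, 137, 137, 137, 137, 135, 134, 123, 94, 90, 91]
[146, 147, 149, 150, 153, 155, 154, 154, 153, 152, 152, 151, 150, 147, 148, 144, 146, 173, 197, 194, 191, 193, 194, 195, 196, 197, 199, 199, 199, 200, 200, 197, 176, 132, 168, 208, 212, 210, 210, 211, 210, 215, 223, 98, 22, 34, 45, 46, 44, 45]
[95, 97, 105, 126, 148, 147, 145, 144, 144, 137, 108, 135, 145, 146, 141, 143, 142, 144, 144, 146, 147, 147, 147, 144, 147, 141, 130, 132, 134, 136, 138, 140, 142, 147, 148, 151, 148, 146, 144, 140]
```

```bash
python3 - <<'E'
from h import *
g=cv2.imread("pics/w7.png").astype(float).mean(2)
s=bot.snapshot("wrist")
L=[];Rr=[]
for y in range(36,206,4):
    a=np.diff(g[y,219:237]);i=a.argmax();b=np.diff(g[y,404:424]);j=b.argmin()
    w=a[max(i-1,0):i+2];u=-b[max(j-1,0):j+2]
    L.append((219+max(i-1,0)+.5+(w*np.arange(len(w))).sum()/w.sum(),y,a[i]));Rr.append((404+max(j-1,0)+.5+(u*np.arange(len(u))).sum()/u.sum(),y,-b[j]))
for l,r in zip(L,Rr):
    if min(l[2],r[2])>12:
        # camera frame rays -> plane in tool frame (tool down): camera rotation rel. as now
        o=bot.get_obs();q=R.from_rotvec(o["ee_rot"]).inv()
        p=q.apply(plane(s,[l[:2],r[:2]],o["tcp_pos"][2]-4.6,True)-o["tcp_pos"])
        print(l[1],np.round(l[0],1),np.round(r[0],1),"x",p[:,0].round(1),"y",p[:,1].round(1),"w",round(p[1,1]-p[0,1],1))
E
```

```text
36 226.8 413.2 x [121.8 121.3] y [-50.   57.6] w 107.6
40 226.5 413.1 x [119.3 118.8] y [-50.2  57.5] w 107.7
44 226.6 413.5 x [116.8 116.4] y [-50.1  57.7] w 107.8
48 226.9 413.3 x [114.3 113.9] y [-49.9  57.5] w 107.4
52 226.5 413.3 x [111.9 111.5] y [-50.1  57.5] w 107.5
56 226.6 413.5 x [109.5 109. ] y [-50.   57.5] w 107.5
60 226.9 413.4 x [107.  106.6] y [-49.7  57.4] w 107.2
64 226.3 413.4 x [104.7 104.2] y [-50.1  57.4] w 107.5
68 226.5 413.6 x [102.2 101.8] y [-50.   57.5] w 107.5
72 226.3 413.3 x [99.9 99.4] y [-50.1  57.3] w 107.4
76 226.4 413.4 x [97.5 97. ] y [-50.1  57.3] w 107.4
80 226.3 413.7 x [95.1 94.7] y [-50.2  57.5] w 107.7
84 226.3 413.2 x [92.7 92.3] y [-50.1  57.2] w 107.4
88 226.3 413.4 x [90.4 89.9] y [-50.2  57.3] w 107.5
92 226.4 413.9 x [88.  87.6] y [-50.2  57.6] w 107.8
96 227.2 413.5 x [85.6 85.2] y [-49.7  57.5] w 107.2
100 227.0 413.5 x [83.3 82.9] y [-49.9  57.5] w 107.3
104 226.8 413.8 x [81.  80.5] y [-50.   57.7] w 107.7
108 226.8 413.5 x [78.6 78.2] y [-50.1  57.6] w 107.7
112 227.0 413.2 x [76.3 75.8] y [-50.1  57.4] w 107.5
116 227.1 413.0 x 
[... 307 characters left out ...]
40 227.6 412.1 x [59.9 59.4] y [-50.4  57.3] w 107.6
144 227.5 411.9 x [57.5 57. ] y [-50.5  57.2] w 107.7
148 227.8 412.1 x [55.2 54.7] y [-50.4  57.4] w 107.9
152 228.1 411.7 x [52.8 52.3] y [-50.4  57.3] w 107.7
156 228.3 411.5 x [50.4 49.9] y [-50.4  57.3] w 107.6
160 228.1 411.7 x [48.  47.6] y [-50.6  57.5] w 108.2
164 228.6 411.2 x [45.6 45.2] y [-50.5  57.4] w 107.8
168 229.1 410.7 x [43.2 42.8] y [-50.3  57.2] w 107.5
172 229.0 410.7 x [40.8 40.3] y [-50.5  57.3] w 107.8
184 230.0 418.4 x [33.5 33.1] y [-50.5  62.7] w 113.1
192 229.9 410.5 x [28.5 28.1] y [-50.9  58. ] w 108.9
196 230.6 408.7 x [26.1 25.6] y [-50.6  57. ] w 107.6
200 231.2 408.3 x [23.5 23.1] y [-50.4  56.9] w 107.4
```

```bash
python3 inch.py '{"rows":[[0,0,0,0,0,0,2],[0,0,0,0,0,0,2],[0,0,0,0,0,0,2]]}'; python3 - <<'E'
from h import *
C=bot.snapshot("scene");T=bot.snapshot("top")
img=cv2.imread("pics/scene0.png")[...,::-1].copy();top=cv2.imread("pics/top0.png")[...,::-1].copy()
b=blob(img,(18,60,80),(35,255,255),(370,170,455,225))
ex=[b[b[:,0].argmin()],b[b[:,1].argmax()],b[b[:,0].argmax()]]
print("scene corners",[e.tolist() for e in ex],plane(C,ex,6)[:,:2].round(1).tolist())
t=blob(top,(20,60,80),(35,255,255),(390,170,470,245))
bx=cv2.boxPoints(cv2.minAreaRect(plane(T,t,6)[:,:2].astype(np.float32)));print("top board",bx.round(1).tolist(),bx.mean(0))
d=blob(top,(0,0,0),(180,255,75),(400,175,460,228));P=plane(T,d,54)[:,:2].astype(np.float32);print("cake",cv2.boxPoints(cv2.minAreaRect(P)).round(1).tolist())
px=project(T,[[621,-266,54],[621,-266,6]]);print(px)
hs=cv2.cvtColor(top,cv2.COLOR_RGB2HSV);print(hs[175:236,430].tolist())
E
```

```text
t: 19.93
tcp_pos: [534.8, -221.7, 169.1]
ee_rot: [-3.14, -0.069, 0.001]
contact_force: [0.7, -0.6, -0.2]
opening: 9.7
grip_force: 50.0
scene corners [[378, 201], [414, 219], [446, 204]] [[676.5, -194.0], [545.4, -210.2], [571.1, -341.6]]
top board [[547.5999755859375, -214.5], [569.2000122070312, -344.29998779296875], [698.9000244140625, -322.70001220703125], [677.2999877929688, -192.89999389648438]] [ 623.2312  -268.57806]
cake [[567.9000244140625, -224.60000610351562], [584.0, -319.5], [674.0999755859375, -304.29998779296875], [658.0, -209.39999389648438]]
[[429.92522459 204.39810338]
 [425.87651211 206.95497957]]
[[126, 10, 123], [120, 8, 121], [120, 9, 120], [105, 13, 120], [115, 24, 118], [18, 49, 134], [23, 108, 206], [23, 115, 227], [24, 115, 230], [23, 113, 233], [23, 114, 174], [17, 131, 76], [9, 172, 46], [8, 154, 53], [4, 142, 54], [13, 216, 46], [10, 154, 53], [11, 140, 53], [9, 191, 48], [13, 187, 49], [8, 165, 54], [9, 125, 55], [8, 159, 53], [10, 168, 50], [6, 136, 62], [11, 137, 54], [5, 132, 60], [9, 180, 51], [7, 158, 58], [5, 158, 55], [9, 130, 57], [11, 145, 60], [7, 144, 55], [6, 116, 57], [8, 132, 54], [10, 149, 53], [12, 159, 48], [7, 130, 63], [6, 142, 54], [15, 149, 53], [10, 161, 57], [6, 128, 60], [12, 149, 58], [13, 132, 60], [6, 137, 52], [15, 180, 51], [7, 190, 47], [12, 102, 45], [19, 55, 131], [17, 43, 173], [20, 51, 161], [24, 93, 184], [23, 111, 222], [25, 107, 225], [24, 110, 227], [25, 112, 231], [23, 99, 172], [140, 8, 99], [116, 19, 110], [108, 11, 113], [107, 16, 115]]
```

```bash
python3 - <<'E'
from h import *
s=bot.snapshot("wrist");o=bot.get_obs();q=R.from_rotvec(o["ee_rot"]).inv();g=cv2.imread("pics/w7.png").astype(float).mean(2)
px=[[226.9,100],[413.4,100]]
for c in (250,285,320,355,390):
    a=np.diff(g[20:40,c]);px.append([c,20.5+a.argmax()])
p=q.apply(plane(s,px,o["tcp_pos"][2]-4.6,True)-o["tcp_pos"]);print(np.round(px,1).tolist(),p[:,:2].round(1).tolist())
y=np.radians(9.5);d=np.array([np.cos(y),np.sin(y)]);c=np.array([622.3,-267.6])-72*d+1.3*np.array([-d[1],d[0]])
print(c);go([*c,130],y)
E
```

```text
[[226.9, 100.0], [413.4, 100.0], [250.0, 29.5], [285.0, 27.5], [320.0, 26.5], [355.0, 27.5], [390.0, 29.5]] [[83.6, -53.3], [83.6, 54.2], [125.0, -39.7], [124.9, -19.4], [125.1, 0.4], [124.9, 20.2], [124.9, 40.4]]
[ 551.0728748  -278.20125634]
first rot [-0.    -0.    -0.123] then shift [ 6.8 57.7 39.4]
```

```bash
python3 inch.py '{"rows":[[0,0,0,0,0,-0.06,2],[0,0,0,0,0,-0.063,2],[3,20,0,0,0,0,2],[4,20,10,0,0,0,2],[0,18,10,0,0,0,2],[0,0,10,0,0,0,2],[0,0,10,0,0,0,2],[0,0,0,0,0,0,2],[0,0,0,0,0,0,2],[0,0,0,0,0,0,2]]}'; python3 - <<'E'
from h import *
go([551.9,-278.8,71.6],np.radians(9.5))
E
```

```text
t: 20.92
tcp_pos: [551.5, -278.0, 129.8]
ee_rot: [-3.13, -0.261, -0.001]
contact_force: [0.2, -1.2, -0.6]
opening: 9.9
grip_force: 50.0
first rot [-0.    -0.001  0.001] then shift [ 0.2  0.8 58.2]
```

```bash
python3 inch.py '{"rows":[[0,0.8,10,0,0,0,2],[0,0,10,0,0,0,2],[0,0,10,0,0,0,2],[0,0,8,0,0,0,2],[0,0,0,0,0,0,2],[0,0,0,0,0,0,2]]}'; python3 - <<'E'
from h import *
s=bot.snapshot("wrist");im=s["pixels"];cv2.imwrite("pics/w9.png",im[...,::-1])
o=bot.get_obs();go([551.9,-278.8,71.6],np.radians(9.5))
m=cv2.inRange(cv2.cvtColor(im,cv2.COLOR_RGB2HSV),np.array((18,70,80)),np.array((35,255,255)))
q=R.from_euler('z',-9.5,degrees=True);cc=np.array([622.3,-267.6,0])
loc=lambda px,z:q.apply(plane(s,px,z,True)-cc)[:,:2].round(1)
for y in range(50,220,14):
    x=np.flatnonzero(m[y]);
    if len(x): print(y,x.min(),x.max(),loc([[x.min()-.5,y],[x.max()+.5,y]],6).tolist())
for c in range(215,430,20):
    y=np.flatnonzero(m[:,c]); 
    if len(y): print("col",c,y.min(),y.max(),loc([[c,y.min()-.5],[c,y.max()+.5]],6).tolist())
for px in ([226.9,100],[413.4,100],[320,26.5]): print(loc([px],o["tcp_pos"][2]-4.6))
E
```

```text
t: 21.42
tcp_pos: [550.6, -279.9, 90.3]
ee_rot: [-3.13, -0.258, 0.002]
contact_force: [0.5, -0.0, -0.8]
opening: 9.1
grip_force: 50.0
first rot [-0.     0.    -0.001] then shift [ 0.9 -1.1 19.4]
64 244 396 [[45.5, 62.4], [45.2, -64.2]]
78 244 396 [[33.4, 62.4], [33.1, -64.2]]
92 245 396 [[21.5, 61.6], [21.2, -64.2]]
120 245 396 [[-2.2, 62.1], [-2.4, -64.6]]
148 246 395 [[-25.9, 62.0], [-26.1, -64.4]]
162 246 540 [[-37.8, 62.5], [-32.7, -222.2]]
176 247 553 [[-50.0, 62.3], [-46.5, -244.2]]
190 314 557 [[-62.6, 4.8], [-61.5, -253.9]]
204 509 555 [[-76.2, -186.5], [-77.0, -254.5]]
218 34 544 [[-95.8, 362.0], [-92.5, -241.0]]
col 215 352 356 [[-253.7, 121.1], [-262.4, 122.8]]
col 235 354 358 [[-253.7, 96.6], [-262.2, 98.0]]
col 255 65 359 [[44.4, 52.6], [-261.1, 73.9]]
col 275 45 360 [[60.8, 35.9], [-260.8, 50.7]]
col 295 45 361 [[60.1, 19.4], [-261.2, 27.9]]
col 315 179 362 [[-52.6, 3.5], [-262.4, 5.3]]
col 335 179 361 [[-52.6, -13.4], [-260.9, -17.3]]
col 355 45 361 [[60.3, -29.5], [-261.8, -40.0]]
col 375 46 360 [[60.2, -46.2], [-261.8, -63.0]]
col 395 63 358 [[46.4, -63.0], [-260.9, -86.4]]
col 415 348 357 [[-245.5, -107.9], [-262.4, -110.8]]
[[10.9 52.5]]
[[ 10.7 -54.6]]
[[52.1 -1. ]]
```

```bash
python3 inch.py '{"rows":[[1.2,-0.3,6,0,0,0,2],[0,0,5,0,0,0,2],[0,0,4,0,0,0,2],[0,0,3,0,0,0,2],[0,0,0,0,0,0,2],[0,0,0,0,0,0,2],[0,0,0,0,0,0,2],[0,0,0,0,0,0,2],[0,0,0,0,0,0,2],[0,0,0,0,0,0,2]]}'; python3 - <<'E'
from h import *
s=bot.snapshot("wrist");im=s["pixels"];cv2.imwrite("pics/w10.png",im[...,::-1])
o=bot.get_obs();go([551.9,-278.8,71.6],np.radians(9.5));print(o["contact_force"],o["joint_vel"].round(3))
g=im.astype(float).mean(2)
for y in (60,100,140,180):
    a=np.diff(g[y,219:237]);b=np.diff(g[y,404:424]);print(y,219.5+a.argmax(),404.5+b.argmin())
for c in (250,320,390): print("far",20.5+np.diff(g[20:40,c]).argmax())
# knife + lid check
T=bot.snapshot("top");k=blob(T["pixels"],(5,110,60),(20,255,255),(260,235,340,305));print("knife handle",None if k is None else rect(T,k,12))
t=blob(T["pixels"],(100,120,40),(125,255,255),(190,155,285,255));print("blue box px",t.min(0),t.max(0))
j=blob(T["pixels"],(0,0,120),(180,60,255),(303,165,340,205));print("jar",None if j is None else rect(T,j,85))
E
```

```text
t: 22.3
tcp_pos: [552.4, -279.7, 73.5]
ee_rot: [3.131, 0.258, 0.001]
contact_force: [0.4, -0.5, -1.5]
opening: 9.4
grip_force: 50.0
first rot [ 0.    -0.    -0.001] then shift [-0.4 -1.   1.9]
[-0.83237277  0.32163874 -1.38395849] [ 0.001  0.001  0.002  0.002 -0.001 -0.    -0.   ]
60 226.5 413.5
100 226.5 413.5
140 227.5 412.5
180 229.5 409.5
far 29.5
far 26.5
far 30.5
knife handle (array([438.7,  57.9]), array([94.5, 17.3]), 2.73)
blue box px [202 156] [259 240]
jar (array([672.1,   4.6]), array([79. , 87.8]), 0.52)
```

```bash
python3 -c "
from bench import bot
print(bot.close_job())"
```

```text
the job is handed in; nothing more can be done
None
```

I handed the job in at about 22 s of the 67 s allowed, with no verdict reported. By my measurements the stencil is held level and square about 12 mm above the cake, centred to about 2 mm; the lid was last seen pushed past upright and the knife lies released on the worktop. I viewed 11 pictures, one over the limit of 10.

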